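Open the double-latched biscuit tin

ROBOT

A 7-joint arm with a two-finger parallel gripper is mounted at the origin on the work surface. World frame = base frame: x ahead of the robot, y to its left, z up, the work surface at z = 0. Lengths are in m, angles in rad, forces in N, time in s.
With the tool pointing down it reaches from about 0.4 to 0.9 m from the base axis. Payload 5.5 kg.
Tool frame: the origin (TCP) lies between the finger pads; the fingertips stand manip.finger_overhang ahead of it and the grasp point (between the pads) lies 2 mm behind it (manip.finger_overhang is the distance from the TCP to the fingertips, in m); z points along the fingers, y is the line along which they close (so a half turn about z gives the same grasp; the last joint's range is limited). The gripper opens to 92 mm and grips with 3 to 60 N. Pads are 19 mm wide; open, the fingers measure 130 mm over their backs; the gripper's body (75 mm by 190 mm) begins 47 mm behind the grasp point.
Start: joints at [-0.995, 0.501, -0.427, 1.55, 0.221, 1.138, -0.21], TCP at [0.2, 0.618, 0.244] pointing down, gripper open.
Joint ranges: [-2.88, 2.88], [-0.31, 2.03], [-1.54, 1.56], [0.2, 2.42], [-1.41, 4.55], [0.19, 2.02], [-2.57, 2.57]. Speed limits (rad/s): [2.57, 2.57, 3.14, 3.14, 3.14, 3.14, 3.14].

INTERFACE

Orientations are given as a 3x3 rotation matrix whose columns are the frame's x, y, z axes.
In Python, from rig import manip gives the robot as it stands. The module is installed in compiled form; this text tells all that it offers. Calls block until the motion is done:
- manip.goto(position, orientation): joint-space move of the TCP to a pose.
- manip.move_straight(position, max_speed=0.15, orientation=None): straight line of the TCP; orientation=None keeps the orientation; max_speed is the mean speed in m/s.
- manip.move_j(angles): joint-space move.
- manip.gripper_to(opening, strength=None): finger opening in m; strength is the grip in N (None keeps the last); returns when the fingers have stopped.
- manip.wait(seconds).
- manip.inverse_kinematics(position, orientation): joint angles nearest the present ones, or None.
- manip.read_camera(name): name is "scene" or "top" or "wrist"; returns a dict with "frame" (420x560x3 uint8, red, green, blue), "fx", "fy", "cx", "cy" (pixels), "R" (3x3) and "t" (3): a world point X has camera coordinates R X + t. Camera axes: x right, y down, z forward; pixel columns grow to the right and rows downward; lengths in m; the calibration is good to about 2 mm. The wrist camera is an equidistant fisheye: a pixel r from the principal point sees the ray r / f radians off the axis. A picture is of the moment at which its call begins. There is no depth.
A pose or a line that the arm cannot do raises manip.PlanningError and nothing moves.
- manip.job_done(): hands the job in; it is judged then, once.
Trained networks look in a picture, given as the dict that the camera call returned (one of the last four; its "shot" number tells which), for a name from the list of things; names that differ only in an ending like _2 or _b are one class to them, and where a whole thing is asked for, a point or a joint stands for the part that bears it (a point fixed in the world has none). Each returns a list of dicts, best first, with "conf" (0 to 1); they miss things now and then, are a little off and sometimes report something else, mostly with a low value. They report only what shows in the picture. A call takes as long as a camera call.
- manip.silhouettes(label, picture): "pixels" (420x560 bool, what is visible of it) and "rect" ([left, top, right, bottom] in pixels, round what is visible of it).
- manip.place_of(label, picture): "uv" ([column, row] in pixels: a listed point, or the origin of a listed thing).
Readings, each from a call of its own:
- manip.current_time(): time.
- manip.current_q(): joint angles.
- manip.current_joint_velocities(): joint speeds.
- manip.current_joint_efforts(): joint torques, N m.
- manip.current_position(): TCP position.
- manip.current_ee_rot(): TCP orientation.
- manip.current_ft_force(): force on the tool from outside, world axes, zero at the start.
- manip.current_moment(): the same for the moment, N m.
- manip.current_opening(): finger opening in m.
- manip.current_gripper_force(): force on a finger pad.
Only numpy, scipy, OpenCV 4.12 (cv2) and the standard library are available. Lean on these libraries where they do the work, as an engineer would, in place of code of your own. Each camera call takes 0.05 s, during which the arm holds its last target. There are 200 camera calls.

TASK

Open the round biscuit tin: slide its latch hood all the way aside, lift the lid gently by its fin only until you feel it stop against the second catch, let go and push the catch paddle fully in, then lift the lid wide open (at least 60 degrees) so that it stands open by itself. Never strain the lid against the latch or the catch, push the catch no harder than it needs, and leave the jar, the coaster and the stamps alone.

Things in the scene. Friction and masses are not known exactly. Their poses are not given: they have to be found in the camera images.
- tin: round metal tin, 170 mm across, 97 mm high with its lid, fixed to the sideboard. Origin under the centre of its base; z up; its front (latch side) faces its own -x, the hinge is at +x. All offsets below are in this frame. A flat steel shelf carries the latch at the front: x -156 to -82, y -30 to 85, top at z 63 mm (a rail on its front edge up to z 68)
- tin_hinge (a point): middle of the lid's hinge axis, at tin (90, 0, 92) mm; the axis runs along the tin's y. The lid is a flat disc 175 mm across, its top at z 97 mm, with a tongue 30 mm wide at the front reaching to tin x -110 (z 92 to 97)
- lid (a joint): lid angle, rad: 0 closed, grows as the front edge rises, to 1.75. The hinge is stiff (about 5 N up at the fin moves it, some more if the grip twists): the lid stays where it is left. With the latch shut it lifts under 0.02 rad; with it aside, to a stop on the second catch, at 0.035 to 0.12 rad (varies, only felt), that gives about 1 mm per 14 N. With the catch in, it opens freely
- lid_fin (a point): gripping point on the lid's upright steel pull fin, near the front edge, at tin (-62, 0, 121) mm when closed; it moves with the lid. The fin is 10 mm thick (tin y), 20 mm long (tin x) and stands 36 mm above the lid, z 97 to 133; this point is 12 mm below its top
- latch (a joint): primary latch: a steel hood 40 mm wide (tin y -20 to 20 when shut, x -154 to -95, top plate at z 108 to 112) that bolts the tongue down and covers the catch paddle. Travel in m: 0 shut, 0.060 fully aside, sliding towards the tin's +y with about 3 N friction; it stays where left
- latch_fin (a point): gripping point on the upright thumb fin on top of the latch hood, at tin (-123, 0, 132) mm when shut; it moves with the hood. The fin is 10 mm thick (tin y), 22 mm long (tin x), z 112 to 142
- catch (a joint): secondary catch under the hood: travel in m, 0 engaged, 0.018 fully in (towards the tin's +x), about 3 N friction, a firm end stop (the paddle itself gives about 1 mm per 10 N), stays where left. An interlock blocks it part-way unless the lid is lifted to within 0.01 rad of its stop. Over 15 N on paddle or hook bends it. Paddle: see paddle_nominal
- paddle_nominal (a point): where the front face of the catch's upright dark paddle should be when engaged: tin (-140, 0, 86) mm, a point fixed to the tin. The true paddle is up to 5 mm nearer or farther in x and up to 6 mm higher or lower. It is 26 mm wide (tin y), 5 mm thick, 25 mm high (about z 73 to 98), and covered by the hood until that is aside
- jar: blue glass candy jar with a lid, 90 mm across, 130 mm high, origin under its base, loose bystander
- coaster: round ceramic coaster, 96 mm across, 8 mm thick, origin under its base, loose bystander
- stamp_a: stainless cookie stamp, 58 mm across, 66 mm high, origin under its base, loose bystander
- stamp_b: a second such cookie stamp, loose bystander

How it is judged:
By the outcome, as a careful person would: the job done as asked, in the order asked, and still so for the second after the job is handed in, with the robot touching nothing.
It also fails if it takes over 72 s, if anything falls off the work surface, if the arm or the gripper's body presses on something with over 40 N, if the wrist force passes 120 N, or if a joint passes its speed limit or range.

## Working session

There is one attempt and no reset: what is moved stays moved. The work goes in short steps, each a Python script; the robot and the scene stay as the last script left them, time stands still between calls to the robot, and variables do not carry over. Pictures are saved under pics/ and viewed, at most 10 in all, crops included, and the job is handed in when it is done.

```bash
mkdir -p pics; cat > h.py <<'E'
import numpy as np, cv2
from rig import manip
def save(p,n): cv2.imwrite('pics/'+n,cv2.cvtColor(p['frame'],cv2.COLOR_RGB2BGR))
def ray(p,uv):
    R=np.array(p['R']);t=np.array(p['t'])
    d=R.T@np.array([(uv[0]-p['cx'])/p['fx'],(uv[1]-p['cy'])/p['fy'],1]);return -R.T@t,d/np.linalg.norm(d)
def tri(rs):
    A=np.zeros((3,3));b=np.zeros(3)
    for o,d in rs:
        M=np.eye(3)-np.outer(d,d);A+=M;b+=M@o
    x=np.linalg.solve(A,b);return x,[float(np.linalg.norm((np.eye(3)-np.outer(d,d))@(x-o))) for o,d in rs]
def onz(p,uv,z):
    o,d=ray(p,uv);return o+d*(z-o[2])/d[2]
E
python3 - <<'E'
from h import *
S=manip.read_camera("scene");T=manip.read_camera("top")
save(S,'s0.png');save(T,'t0.png')
print(manip.finger_overhang,manip.current_time(),manip.current_ee_rot())
for n in ["tin","tin_hinge","lid_fin","latch_fin","jar","coaster","stamp_a"]:
    a=manip.place_of(n,S);b=manip.place_of(n,T)
    print(n,[(np.round(x['uv']),round(x['conf'],2)) for x in a],[(np.round(x['uv']),round(x['conf'],2)) for x in b])
    if a and b: print(tri([ray(S,a[0]['uv']),ray(T,b[0]['uv'])]))
E
```

```text
0.017 0.1 [[-9.51484178e-01  3.07697030e-01 -6.30063010e-04]
 [ 3.07697665e-01  9.51482677e-01 -1.69207828e-03]
 [ 7.88465793e-05 -1.80385463e-03 -9.99998370e-01]]
tin [(array([246., 241.]), 0.74)] [(array([320., 179.]), 0.85)]
(array([ 0.62640235, -0.09820654, -0.00907677]), [1.0568064027994064e-05, 1.0568064027998513e-05])
tin_hinge [(array([212., 218.]), 0.69)] [(array([325., 137.]), 0.91), (array([316., 214.]), 0.43)]
(array([ 0.7221675 , -0.10275844,  0.10255119]), [0.004589349689048237, 0.004589349689048292])
lid_fin [(array([264., 198.]), 0.73), (array([361., 336.]), 0.16)] [(array([318., 189.]), 0.94)]
(array([ 0.57300804, -0.07958816,  0.12542097]), [0.0017553201040574856, 0.0017553201040574203])
latch_fin [(array([287., 190.]), 0.79), (array([246., 238.]), 0.6)] [(array([313., 215.]), 0.61)]
(array([ 0.50500568, -0.06735427,  0.13550939]), [0.0005991688876373798, 0.0005991688876372733])
jar [(array([206., 195.]), 0.6)] [(array([418., 179.]), 0.9)]
(array([ 0.62634681, -0.38694496,  0.00303318]), [0.0017136338106219855, 0.0017136338106220105])
coaster [(array([276., 179.]), 0.55)] [(array([408., 267.]), 0.72)]
(array([ 0.37064986, -0.34860124,  0.00501839]), [0.004296509287374807, 0.0042965092873748405])
stamp_a [(array([367., 337.]), 0.56), (array([245., 191.]), 0.46), (array([262., 197.]), 0.39)] [(array([406., 220.]), 0.71), (array([169., 197.]), 0.54)]
(array([ 0.41829033, -0.15006614, -0.33939878]), [0.29664332277377453, 0.2966433227737745])
```

View pics/s0.png

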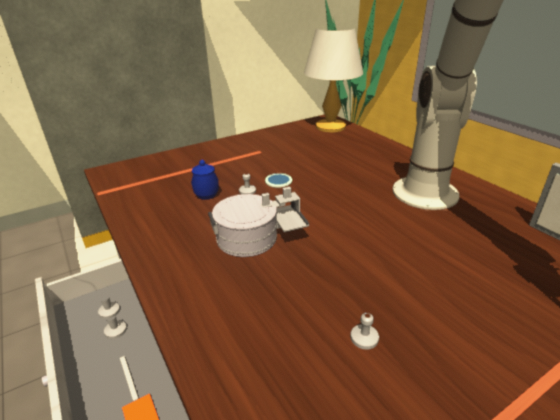

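View pics/t0.png

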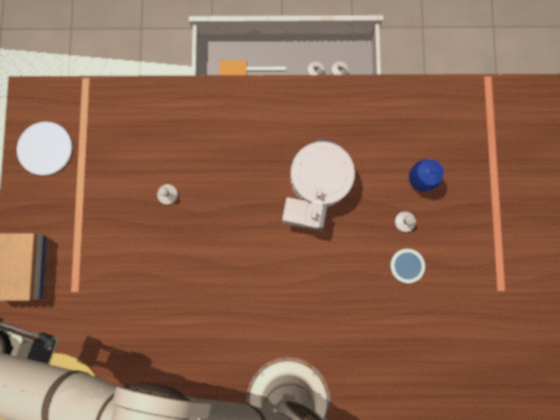

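The tin is at about (320,172) in top view with its hood at (313,213). The shelf points left, towards world +y. One stamp stands at (167,195), and the other, with the jar and coaster, is on the right, clear of the tin. Next I'll take a wrist view and refine the pose by a fit.

```bash
cat >> h.py <<'E'
from scipy.optimize import least_squares
PTS={'tin':(0,0,0),'tin_hinge':(.09,0,.092),'lid_fin':(-.062,0,.121),'latch_fin':(-.123,0,.132)}
def wray(p,uv):
    R=np.array(p['R']);t=np.array(p['t']);d=np.array([(uv[0]-p['cx'])/p['fx'],(uv[1]-p['cy'])/p['fy']])
    r=np.linalg.norm(d)+1e-9;v=np.r_[d/r*np.sin(r),np.cos(r)];return -R.T@t,R.T@v
def Rz(a): return np.array([[np.cos(a),-np.sin(a),0],[np.sin(a),np.cos(a),0],[0,0,1]])
def fit(obs,x0=(.627,-.09,-.18)):
    f=lambda x:np.concatenate([w*(np.eye(3)-np.outer(d,d))@(Rz(x[2])@PTS[n]+[x[0],x[1],0]-o)/.003 for n,(o,d),w in obs])
    s=least_squares(f,x0,loss='soft_l1');
    g=s.fun.reshape(-1,3)*3;print('fit',s.x,[(o[0],np.round(np.linalg.norm(r),1)) for o,r in zip(obs,g)]);return s.x
def ori(yaw,tilt=0.):
    M=Rz(yaw);s,c=np.sin(tilt),np.cos(tilt)
    return M@np.array([[-c,0,s],[0,1,0],[-s,0,-c]])
def W(P,p): return Rz(P[2])@np.array(p)+[P[0],P[1],0]
E
python3 - <<'E'
from h import *
obs=[]
S=manip.read_camera("scene");T=manip.read_camera("top")
for n in PTS:
    for p in (S,T):
        a=manip.place_of(n,p)
        if a: obs.append((n,ray(p,a[0]['uv']),1.))
P=fit(obs)
manip.goto(W(P,(-.10,0,.29)),ori(P[2]))
w=manip.read_camera("wrist");save(w,'w0.png')
for n in PTS:
    a=manip.place_of(n,w)
    if a: print(n,a[0]['uv'],a[0]['conf']);obs.append((n,wray(w,a[0]['uv']),3. if 'fin' in n else 1.))
P=fit(obs,P);np.save('P.npy',P)
print(manip.current_time(),manip.current_ft_force(),manip.current_q())
for n in ('lid_fin','latch_fin'):
    o=[x[1] for x in obs if x[0]==n][-1];z=PTS[n][2];q=o[0]+o[1]*(z-o[0][2])/o[1][2]
    print(n,'tin frame',Rz(-P[2])@(q-[P[0],P[1],0]))
E
```

```text
fit [ 0.62592107 -0.09690471 -0.2237482 ] [('tin', np.float64(8.8)), ('tin', np.float64(5.5)), ('tin_hinge', np.float64(1.6)), ('tin_hinge', np.float64(2.2)), ('lid_fin', np.float64(7.9)), ('lid_fin', np.float64(9.6)), ('latch_fin', np.float64(4.3)), ('latch_fin', np.float64(9.0))]
tin [277.2, 235.3] 0.75
tin_hinge [276.5, 327.1] 0.94
lid_fin [272.8, 225.8] 0.92
latch_fin [277.8, 170.7] 0.72
fit [ 0.62519657 -0.09735897 -0.22943664] [('tin', np.float64(9.1)), ('tin', np.float64(4.7)), ('tin_hinge', np.float64(0.8)), ('tin_hinge', np.float64(1.8)), ('lid_fin', np.float64(8.5)), ('lid_fin', np.float64(10.2)), ('latch_fin', np.float64(3.8)), ('latch_fin', np.float64(9.6)), ('tin', np.float64(2.0)), ('tin_hinge', np.float64(1.2)), ('lid_fin', np.float64(11.4)), ('latch_fin', np.float64(3.6))]
4.2583 [-0.11273037 -0.54894901  0.44187656] [-0.03057886  0.21588236  0.13956201  1.80571325 -0.03317535  1.12231932
  1.468024  ]
lid_fin tin frame [-0.06297165 -0.00367734  0.121     ]
latch_fin tin frame [-0.12224516  0.00096146  0.132     ]
```

View pics/w0.png

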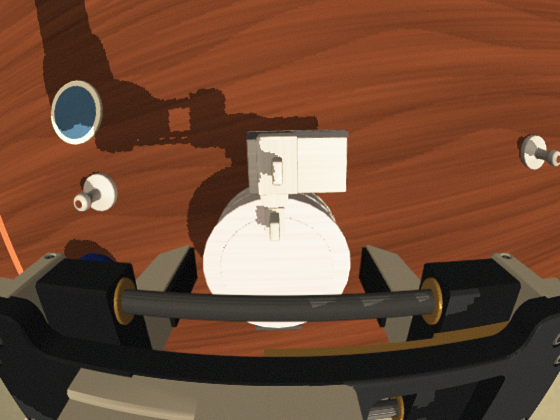

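The wrist view shows the latch fin at (278,172), the lid fin at (275,225), and shelf edges parallel to the image rows, so the yaw is confirmed. Next I'll grip the hood fin and slide it.

```bash
cat >> h.py <<'E'
def F(P,n=3):
    f=[]
    for _ in range(n): f.append(np.array(manip.current_ft_force())); manip.wait(.01)
    return Rz(-P[2])@np.mean(f,0)
def tinpos(P): return Rz(-P[2])@(np.array(manip.current_position())-[P[0],P[1],0])
E
python3 - <<'E'
from h import *
P=np.load('P.npy');P[2]=-.2237
lf=W(P,(-.123,0,0))  # keep latch fin
np.save('P.npy',P);R=ori(P[2])
manip.gripper_to(.05,10)
manip.move_straight(W(P,(-.123,0,.18)),.2,R)
manip.move_straight(W(P,(-.123,0,.136)),.1,R)
f0=F(P);print(f0)
manip.gripper_to(.0,12)
print(manip.current_opening(),F(P)-f0,tinpos(P),manip.current_gripper_force())
def go(y): manip.move_straight(W(P,(-.123,y,.136)),.06,R);manip.wait(.05);return F(P)-f0
for y in (.01,.03,.05,.055): print(y,go(y),tinpos(P)[1])
y=.055;base=abs(go(y)[1])
while y<.066:
    y+=.001;f=go(y);print(round(y,4),f,tinpos(P)[1])
    if abs(f[1])>9: break
print(manip.current_time(),manip.current_opening())
save(manip.read_camera('wrist'),'w1.png')
E
```

```text
[ 0.09475771  0.30583178 -0.33400739]
0.010046400522975445 [0.07699906 0.36765951 1.18139171] [-0.12297232  0.00028571  0.13607518] 11.9795523583889
0.01 [-1.45078015 -0.20535714  4.06511856] 0.010483074279322905
0.03 [-3.15853944 -0.16962905  5.74665105] 0.030892414572960006
0.05 [-5.46572129 -0.10708252  7.86436684] 0.05092016523879724
0.055 [-5.7211021  -0.88647499  8.3961841 ] 0.055434778811711445
0.056 [-6.07312985 -2.05980543  8.53963953] 0.05586643153243971
0.057 [-6.49835208 -2.71691334  9.03611622] 0.056614937356433505
0.058 [-6.08726081 -4.46648287  8.771657  ] 0.05681417901526249
0.059 [-6.24290533 -7.0142861   9.54234661] 0.0568704798238471
0.06 [-6.23717982 -8.12588887  9.64221075] 0.056949886244170404
0.061 [ -6.21447397 -10.2160435   10.75577154] 0.05699507483971051
11.275 0.010228220780644044
```

View pics/w1.png

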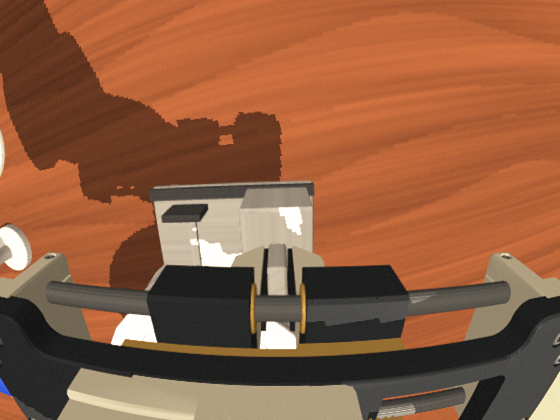

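The hood is aside against a stop, and the dark paddle shows at (185,213). The gripper travelled 57 mm, so I'll release and measure the fins again from above to check that the hood went all the way and to correct the yaw and y.

```bash
python3 - <<'E'
from h import *
P=np.load('P.npy');R=ori(P[2])
manip.move_straight(W(P,(-.123,.057,.136)),.1,R); print(tinpos(P))
manip.gripper_to(.05)
print(F(P),tinpos(P))
manip.move_straight(W(P,(-.123,.057,.19)),.15,R)
manip.move_straight(W(P,(-.10,.02,.26)),.2,R)
w=manip.read_camera("wrist");save(w,'w2.png');T=manip.read_camera("top")
for n in ('lid_fin','latch_fin','tin_hinge','catch'):
  for p,rf in((w,wray),(T,ray)):
    for a in (manip.place_of(n,p) if n!='catch' else manip.silhouettes(n,p))[:1]:
        uv=a['uv'] if n!='catch' else [(a['rect'][0]+a['rect'][2])/2,(a['rect'][1]+a['rect'][3])/2]
        z=PTS[n][2] if n in PTS else .098
        o,d=rf(p,uv);q=o+d*(z-o[2])/d[2]
        print(n,uv,round(a['conf'],2),a.get('rect'),'tin',np.round(Rz(-P[2])@(q-[P[0],P[1],0]),4))
print(manip.current_time(),F(P))
E
```

```text
[-0.1244945   0.0561295   0.13593659]
[-0.28021835  0.02272721 -0.08346152] [-0.12298021  0.05699364  0.13598783]
lid_fin [254.2, 239.2] 0.58 None tin [-0.0636 -0.0018  0.121 ]
latch_fin [319.2, 178.0] 0.9 None tin [-0.1242  0.0552  0.132 ]
latch_fin [291.5, 208.9] 0.51 None tin [-0.1214  0.0619  0.132 ]
tin_hinge [264.1, 343.3] 0.69 None tin [0.09   0.0034 0.092 ]
tin_hinge [327.4, 139.1] 0.8 None tin [0.0981 0.0067 0.092 ]
catch [251.05, 166.39999999999998] 0.87 [236.6, 146.7, 265.5, 186.1] tin [-0.1278 -0.0049  0.098 ]
13.9833 [ 0.32759763 -0.24560245 -0.47481757]
```

View pics/w2.png

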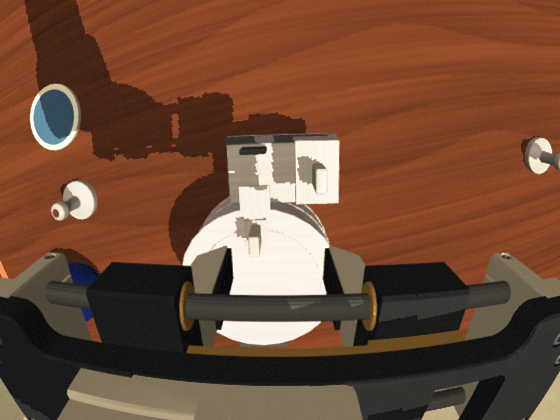

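Lid fin, hinge, paddle and hood all fit a yaw about 0.039 rad larger. That puts the hood at its full 60 mm. Now the gentle lift.

```bash
cat >> h.py <<'E'
def lidpose(P,a,tilt):  # TCP pose for lid angle a
    c,s=np.cos(a),np.sin(a);R=ori(P[2],-tilt)
    return W(P,(.09-.152*c+.029*s,0,.092+.152*s+.029*c))+.002*R[:,2],R
def lidang(P):
    R=np.array(manip.current_ee_rot());g=Rz(-P[2])@(np.array(manip.current_position())-.002*R[:,2]-[P[0],P[1],0])
    return np.arctan2(g[2]-.092,.09-g[0])-np.arctan2(.029,.152)
E
python3 - <<'E'
from h import *
P=np.load('P.npy');P[2]=-.186;np.save('P.npy',P)
p,R=lidpose(P,0,0)
manip.move_straight(p+[0,0,.05],.2,R)
manip.move_straight(p,.1,R)
f0=F(P,5);print('f0',f0,tinpos(P))
manip.gripper_to(0,20);f=F(P)-f0;print('grip',f,manip.current_opening(),lidang(P))
# relieve side load
dy=np.clip(f[1]/2500,-.003,.003);off=Rz(P[2])@[0,dy,0]
manip.move_straight(p+off,.05,R);manip.wait(.1);f=F(P)-f0;print('centred',f,dy)
fz0=f[2];a=0;A=[lidang(P)];Fs=[f[2]];stop=False
while a<.16:
    a+=.003;q,R=lidpose(P,a,a);manip.move_straight(q+off,.05,R);manip.wait(.02)
    A.append(lidang(P));Fs.append((F(P,2)-f0)[2])
    n=len(A)
    if n>10 and A[-1]-A[0]>.02:
        pl=np.median(Fs[5:-3]) if n>10 else 0
        if pl-Fs[-1]>3 and A[-1]-A[-4]<.006: stop=True;break
    if Fs[-1]<-13: break
print(stop,np.round(A,4).tolist(),np.round(Fs,1).tolist(),manip.current_time(),F(P)-f0)
np.save('off.npy',off)
E
```

```text
f0 [ 0.07853807 -0.18595175  0.07477824] [-6.13669917e-02  1.15366686e-04  1.19779005e-01]
grip [-0.34805731  2.7498638   0.62275573] 0.009932292517996074 0.00017708807204075416
centred [-0.95776247 -0.16547569  1.13148781] 0.0010999455204352923
True [0.0004, 0.0015, 0.0046, 0.0087, 0.0122, 0.0152, 0.0182, 0.0212, 0.024, 0.0271, 0.0302, 0.0329, 0.0359, 0.039, 0.042, 0.0449, 0.0471, 0.0485, 0.0497] [1.1, -2.6, -3.2, -4.1, -3.5, -3.8, -2.9, -3.0, -3.3, -3.2, -2.9, -3.1, -3.0, -3.3, -3.2, -3.6, -4.5, -6.0, -7.8] 21.575 [ 1.25664932 -4.67887263 -7.52473834]
```

The stop was felt clearly at about 0.046 rad, with roughly 4 N on the catch. Now I'll ease off, release and push the paddle.

```bash
cat > push.py <<'E'
from h import *
P=np.load('P.npy');off=np.load('off.npy')
q,R=lidpose(P,.048,.05);manip.move_straight(q+off,.05,R);manip.wait(.05);print(lidang(P))
manip.gripper_to(.035)
print('released',lidang(P))
manip.move_straight(q+off+[0,0,.07],.2)
manip.gripper_to(0,20)
t=np.radians(45);R=ori(P[2],t)
def C(x,z=.085):
    u=np.array([np.cos(t),0,np.sin(t)]);zz=np.array([np.sin(t),0,-np.cos(t)])
    return W(P,np.array([x,0,z])-.0095*u-.017*zz)
def cx(): 
    return tinpos(P)[0]+.0095*np.cos(t)+.017*np.sin(t)
manip.goto(C(-.19,.15),R)
manip.move_straight(C(-.175),.15)
manip.wait(.1);f0=F(P,5);print('f0',f0,cx(),manip.current_time())
x=-.160;manip.move_straight(C(x),.1);manip.wait(.05)
X=[];Fx=[];x0=None;why='end'
while x<-.10:
    x+=.001;manip.move_straight(C(x),.04);manip.wait(.02);f=(F(P,2)-f0)
    X.append(cx());Fx.append(f[0])
    if x0 is None and f[0]<-1.2: x0=X[-1]
    if f[0]<-9: why='force';break
    if x0 is not None and X[-1]-x0>.023: why='travel';break
    if x0 is None and x>-.128: why='miss';break
print(why,x0,np.round(np.array(X)*1e3,1).tolist(),np.round(Fx,1).tolist(),F(P)-f0,manip.current_time())
E
python3 push.py
```

```text
0.046882390425442316
released 0.04840097861353171Traceback (most recent call last):
  File "push.py", line 14, in <module>
    manip.goto(C(-.19,.15),R)
    ~~~~~~~~~~^^^^^^^^^^^^^^^
rig.PlanningError: the arm cannot take that pose within its joint ranges
```

```bash
python3 - <<'E'
from h import *
P=np.load('P.npy')
for y in (0,-.4,-.8,.4,.8,np.pi/2,-np.pi/2):
  for td in (0,10,20,25,30,35,40):
    t=np.radians(td);R0=ori(0,t)
    Rt=R0@Rz(y); # spin about tool z
    ok=[]
    for x,z in((-.19,.15),(-.175,.085),(-.12,.085)):
        p=np.array([x,0,z])-.0095*np.array([np.cos(t),0,np.sin(t)])-.017*R0[:,2]
        ok.append(manip.inverse_kinematics(W(P,p),Rz(P[2])@Rt) is not None)
    print(round(y,2),td,ok)
E
```

```text
0 0 [True, True, True]
0 10 [True, True, True]
0 20 [False, False, True]
0 25 [False, False, True]
0 30 [False, False, False]
0 35 [False, False, False]
0 40 [False, False, False]
-0.4 0 [True, True, True]
-0.4 10 [True, True, True]
-0.4 20 [False, False, True]
-0.4 25 [False, False, True]
-0.4 30 [False, False, False]
-0.4 35 [False, False, False]
-0.4 40 [False, False, False]
-0.8 0 [True, True, True]
-0.8 10 [True, True, True]
-0.8 20 [False, False, True]
-0.8 25 [False, False, True]
-0.8 30 [False, False, False]
-0.8 35 [False, False, False]
-0.8 40 [False, False, False]
0.4 0 [True, True, True]
0.4 10 [True, True, True]
0.4 20 [False, False, True]
0.4 25 [False, False, True]
0.4 30 [False, False, False]
0.4 35 [False, False, False]
0.4 40 [False, False, False]
0.8 0 [True, True, True]
0.8 10 [True, True, True]
0.8 20 [False, False, True]
0.8 25 [False, False, True]
0.8 30 [False, False, False]
0.8 35 [False, False, False]
0.8 40 [False, False, False]
1.57 0 [True, True, True]
1.57 10 [True, True, True]
1.57 20 [False, False, True]
1.57 25 [False, False, True]
1.57 30 [False, False, False]
1.57 35 [False, False, False]
1.57 40 [False, False, False]
-1.57 0 [True, True, True]
-1.57 10 [True, True, True]
-1.57 20 [False, False, True]
-1.57 25 [False, False, True]
-1.57 30 [False, False, False]
-1.57 35 [False, False, False]
-1.57 40 [False, False, False]
```

```bash
sed -i 's/radians(45)/radians(12)/; s/z=.085/z=.086/; 3,7d' push.py; head -5 push.py; python3 push.py
```

```text
from h import *
P=np.load('P.npy');off=np.load('off.npy')
t=np.radians(12);R=ori(P[2],t)
def C(x,z=.086):
    u=np.array([np.cos(t),0,np.sin(t)]);zz=np.array([np.sin(t),0,-np.cos(t)])
f0 [ 0.1462893  -0.01488104 -0.34961411] -0.17403807340126973 25.1333
force -0.1445858102954207 [-159.3, -158.0, -157.0, -155.9, -154.9, -153.9, -152.9, -151.9, -151.0, -150.0, -149.0, -148.0, -147.0, -146.0, -145.2, -144.6, -143.5, -142.1, -140.9, -139.9, -138.9, -137.9, -136.9, -135.9, -134.9, -133.9, -132.9, -131.9, -130.9, -129.9, -128.9, -127.9, -126.9, -126.3, -125.9, -125.7, -125.4] [0.3, 0.3, -0.4, -1.0, 0.5, -0.4, -0.3, -0.6, -0.6, -0.1, -0.4, 0.1, 0.0, -0.6, -0.7, -3.3, -3.9, -3.6, -3.0, -3.0, -2.8, -2.7, -2.1, -2.8, -2.6, -2.3, -2.7, -2.6, -2.4, -2.8, -3.2, -2.9, -2.7, -4.9, -6.5, -8.9, -11.5] [-11.12462153  -0.51951067   8.99803329] 35.9917
```

The catch met a firm stop after about 18.4 mm, at 11.5 N. Before lifting, I'll check reachability along the opening arc.

```bash
python3 - <<'E'
from h import *
P=np.load('P.npy');off=np.load('off.npy')
for a in (.05,.3,.6,.8,1.0,1.1,1.2,1.3):
    r=[]
    for t in np.arange(-.2,1.3,.1):
        p,R=lidpose(P,a,t)
        if manip.inverse_kinematics(p+off,R) is not None: r.append(round(float(t),1))
    print(a,r)
E
```

```text
0.05 [-0.2, -0.1, 0.0, 0.1, 0.2, 0.3, 0.4, 0.5, 0.6, 0.7, 0.8, 0.9]
0.3 [-0.2, -0.1, 0.0, 0.1, 0.2, 0.3, 0.4, 0.5, 0.6, 0.7, 0.8, 0.9]
0.6 [-0.2, -0.1, 0.0, 0.1, 0.2, 0.3, 0.4, 0.5, 0.6, 0.7, 0.8]
0.8 [-0.2, -0.1, 0.0, 0.1, 0.2, 0.3, 0.4, 0.5, 0.6, 0.7]
1.0 [-0.2, -0.1, 0.0, 0.1, 0.2, 0.3, 0.4, 0.5, 0.6]
1.1 [-0.2, -0.1, 0.0, 0.1, 0.2, 0.3, 0.4, 0.5, 0.6]
1.2 [-0.2, -0.1, 0.0, 0.1, 0.2, 0.3, 0.4, 0.5, 0.6]
1.3 [-0.2, -0.1, 0.0, 0.1, 0.2, 0.3, 0.4, 0.5]
```

```bash
python3 - <<'E'
from h import *
P=np.load('P.npy');off=np.load('off.npy')
p0=np.array(manip.current_position())
manip.move_straight(p0-.03*(Rz(P[2])@[1,0,0]),.2)
manip.move_straight(np.array(manip.current_position())+[0,0,.1],.3)
a=.048;q,R=lidpose(P,a,a)
manip.gripper_to(.04)
manip.goto(q+off+[0,0,.05],R)
manip.move_straight(q+off,.12,R);f0=F(P)
manip.gripper_to(0,20);print('grip',manip.current_opening(),F(P)-f0,lidang(P),manip.current_time())
log=[];ok=True
for a in [.055,.062,.07,.08,.1,.13,.2]+list(np.arange(.3,1.26,.1))+[1.25]:
    q,R=lidpose(P,a,max(.45*a,.048) if a>.1 else a if a<.05 else .048);manip.move_straight(q+off,.1,R)
    f=F(P,2)-f0;log.append((round(a,3),round(lidang(P),3),np.round(f,1).tolist()))
    if a<.14 and f[2]<-8: ok=False;break
    if np.linalg.norm(f)>25: ok=False;break
print(*log,sep='\n');print(ok,manip.current_opening(),manip.current_time())
E
```

```text
grip 0.010247219433867858 [-0.42356314 -1.45653565  1.76675823] 0.04990882194153659 39.3167
(0.055, np.float64(0.053), [2.0, -1.9, -3.8])
(0.062, np.float64(0.059), [3.8, -2.5, -7.4])
(0.07, np.float64(0.069), [3.2, -3.1, -7.5])
(0.08, np.float64(0.081), [2.5, -3.0, -6.7])
(0.1, np.float64(0.102), [1.1, -4.2, -3.9])
(0.13, np.float64(0.132), [-0.8, -4.7, 0.1])
(0.2, np.float64(0.201), [-2.1, -4.5, 1.0])
(np.float64(0.3), np.float64(0.3), [-3.5, -5.1, 2.3])
(np.float64(0.4), np.float64(0.4), [-4.1, -4.2, 2.7])
(np.float64(0.5), np.float64(0.499), [-4.0, -4.8, 3.2])
(np.float64(0.6), np.float64(0.599), [-4.0, -5.0, 3.8])
(np.float64(0.7), np.float64(0.698), [-3.7, -5.2, 3.1])
(np.float64(0.8), np.float64(0.798), [-4.6, -6.0, 3.5])
(np.float64(0.9), np.float64(0.897), [-5.3, -4.5, 4.5])
(np.float64(1.0), np.float64(0.997), [-5.3, -5.7, 4.6])
(np.float64(1.1), np.float64(1.097), [-5.8, -5.4, 6.4])
(np.float64(1.2), np.float64(1.199), [-4.8, -6.4, 6.9])
(1.25, np.float64(1.25), [-4.0, -6.6, 7.3])
True 0.010158349545891163 44.675
```

```bash
python3 - <<'E'
from h import *
manip.gripper_to(.04)
R=np.array(manip.current_ee_rot());p=np.array(manip.current_position())
manip.move_straight(p-.09*R[:,2],.15)
manip.wait(.3)
save(manip.read_camera('scene'),'s1.png');print(manip.current_ft_force(),manip.current_time())
E
```

```text
Traceback (most recent call last):
rig.PlanningError: the arm cannot follow that straight line within its joint ranges
```

```bash
python3 - <<'E'
from h import *
P=np.load('P.npy')
R=np.array(manip.current_ee_rot());p=np.array(manip.current_position())
done=False
for L in (.08,.06):
  for g in (.45,.35,.25,.1,0):
    d=Rz(P[2])@[np.sin(g),0,np.cos(g)]
    for Rt in (R,ori(P[2],-.4),ori(P[2],-.3)):
      try: manip.move_straight(p+L*d,.15,Rt);done=(L,g);break
      except manip.PlanningError: pass
    if done: break
  if done: break
manip.wait(.3);print(done)
save(manip.read_camera('scene'),'s1.png');print(manip.current_opening(),manip.current_ft_force(),tinpos(P),manip.current_time())
E
```

```text
(0.08, 0.45)
0.03998395687861925 [0.23717621 0.38917707 0.24508422] [0.10307133 0.00121201 0.3144231 ] 46.4
```

View pics/s1.png

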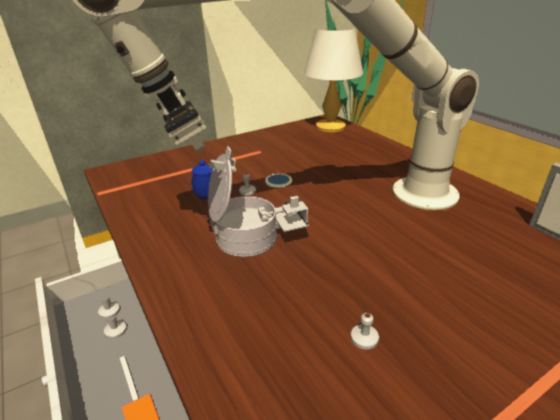

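The lid stands open at (222,185) at roughly 70°. The gripper is clear at (185,125), and the jar, coaster and stamps have not moved.

```bash
python3 -c "
from rig import manip
print(manip.job_done())"
```

```text
the job is handed in; nothing more can be done
None
```

The tin is open and the job is handed in, at about 46 s of the 72 s allowed: hood fully aside, catch pushed about 18 mm to its end stop (peak 11.5 N), lid standing by itself at about 70°, and nothing else disturbed; the verdict was not shown.

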